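# Unlatch the green optics case

### The job

On this microscopy bench, unlatch the case with the green lid: push its red release button so that the T-handle pops out of the lid, then turn the popped-out handle clockwise (seen from above) as far as it goes and let go, leaving it out and turned. Leave the grey case latched, with its own handle still sunk in its lid.

Things in the scene. Friction and masses are not known exactly. Their poses are not given: they have to be found in the camera images.
- green_button (a point): Top centre of the round red release button, 28 mm across, on the green case (300 x 200 x 120 mm high, fixed, its flat lid 120 mm above the bench). It stands 9 mm above the lid, 100 mm from the handle's centre in line with the bar. It resists with about 4 N for the first 2 mm, then snaps in by itself, 8 mm in all, and stays in. A grey-lidded twin case stands beside it, either way round.
- green_handle (a point): Centre of the top of the green case's aluminium T-bar, 84 mm long (x), 16 wide (y), 14 thick, z up; x turns with the bar and points away from the button at the start. Sunk flush with the lid in a pocket (92 x 24 mm, 16 deep) it cannot be gripped. Popped out, the bar is 12 to 26 mm above the lid (132 to 146 above the bench) on a 16 mm stem: pinch it across y from above.
- green_pop (a joint): How far the green case's T-handle has popped straight up, in m: 0 = flush, 0.026 = fully out. The button snapping in throws it up; it is then held out with about 6 N. Pressing it down harder than that sinks it again and brings the button back out.
- green_turn (a joint): Turn of the green case's T-handle on its upright axis through the bar's centre, in rad: 0 = latched; grows clockwise seen from above to a stop at 1.5 (86 degrees) = unlatched. To be turned only when popped out. Friction about 0.04 N m; stays where it is left, no spring. It withdraws the cam inside the lid. A steel keeper plate 2 mm high sits 115 mm beyond the axis.
- grey_pop (a joint): How far the like T-handle of the other case, the one with the plain grey lid, has popped up, in m: 0 = flush, and so it must stay. Same size, handle and red button as on the green case.

How it is judged:
On the way, in this order (a step that is already met when the one before it is completed fails the run):
1. the green case's handle has popped out (more than 18 mm) and is not yet turned (value of joint green_pop above 0.018 m and value of joint green_turn below 0.3 rad), for 0.2 s.
2. the popped-out handle is turned clockwise by more than 1.2 rad (69 degrees) (value of joint green_turn above 1.2 rad and value of joint green_pop above 0.012 m), for 0.2 s.
At the end, for the whole second after the job is handed in: The green case's T-handle is still out of the lid (more than 12 mm of its 26) and turned clockwise by more than 1.2 rad (69 degrees; its stop is at 86), and the grey case's handle is still sunk (less than 6 mm out) (all of step 2 and value of joint grey_pop below 0.006 m); the robot touches nothing.
It fails at once if the grey case's handle was released (value of joint grey_pop above 0.006 m).
It also fails if it takes over 40 s, if anything falls off the work surface, if the arm or the gripper's body presses on something with over 40 N, if the wrist force passes 120 N, or if a joint passes its speed limit or range.

### The arm

A 6-joint arm with a two-finger parallel gripper is mounted at the origin on the work surface. World frame = base frame: x ahead of the robot, y to its left, z up, the work surface at z = 0. Lengths are in m, angles in rad, forces in N, time in s.
With the tool pointing down it reaches from about 0.35 to 0.775 m from the base axis. Payload 5.5 kg.
Tool frame: the origin (TCP) lies between the finger pads; the fingertips stand 22 mm ahead of it and the grasp point (between the pads) lies 3 mm ahead of it (env.finger_overhang is the distance from the TCP to the fingertips, in m); y points along the fingers, x is the direction in which the jaws open and shut, and the axes are right-handed (so a half turn about y gives the same grasp; the last joint's range is limited). The gripper opens to 85 mm and grips with 20 to 120 N. Pads are 22 mm wide; open, the fingers measure 114 mm over their backs; the gripper's body (76 mm by 85 mm) begins 54 mm behind the grasp point. The pads swing forward as they close: fully open they stand 13 mm farther back than shut.
Start: joints at [-1.441, 0.313, 0.046, 1.304, 0, 1.431], TCP at [0.153, -0.554, 0.253] pointing down, gripper open.
Joint ranges: [-2.76, 2.76], [-0.86, 1.69], [-1.03, 1.26], [-2.2, 2.34], [-1.47, 1.5], [-3.14, 3.14]. Speed limits (rad/s): [2.57, 2.57, 3.14, 3.14, 3.14, 3.14].

### API

Orientations are given as a unit quaternion [w, x, y, z].
In Python, from workcell import monitor, cams, job, env gives the robot as it stands.
- The arm moves only by the tool drive_tool, never from a script. Its argument "plan" is text: rows parted by semicolons, each of 7 numbers parted by spaces: the opening, from -1 (shut) to 1 (fully open), then the shift along the tool's x, y, z in mm, then the turn, a rotation vector about the tool's x, y, z in degrees. In form: gripper x y z rx ry rz; .... A call has 1 to 8 rows; each row shifts and turns the pose as measured when the row begins, along the tool's axes as they then stand; what a row does not reach is not made up. A row lasts 1/8 s, in which the tool goes at most 62.5 mm and 10.7 degrees, less where a joint would pass 70% of its speed; a pose out of reach is approached as far as the arm can. A call is refused whole if a number of a shift passes 62.5 or a number of a turn 10.7, either way. A call with a gripper value outside its range is refused whole. The fingers move at their own pace and stop on an object; "grip_force" is the grip in N (left out, the last holds). Time passes only in rows, so rows that do not move let the fingers close. It gives the time, the measured TCP pose, the force and the opening at its end, in the units of the state.
- monitor.get_state(): the state, without advancing time (a new reading comes with each control period).
- cams.read_camera(name): name is "scene" or "top"; returns (picture, depth): 400x640x3 uint8, red, green, blue; 400x640 float32, m along the optical axis (not along the pixel's ray), 0 where there is no reading.
- cams.calibration(name): a dict with "fx", "fy", "cx", "cy" (pixels), "D" ([k1, k2, p1, p2, k3] as OpenCV has them; the pictures are not rectified), "R" (3x3) and "t" (3): a world point X has camera coordinates R X + t. Camera axes: x right, y down, z forward; pixel columns grow to the right and rows downward; lengths in m; the calibration is good to about 2 mm. A picture is of the moment at which its call begins. calibration takes no time and is no camera call.
- job.hand_in(): hands the job in, once; it reports no verdict.
The state is a dict: "clock": time; "joint_pos": joint angles; "qvel": joint speeds; "tau": joint torques, N m; "tcp_pos": TCP position; "orientation": TCP orientation; "wrist_force": force on the tool from outside, world axes, zero at the start; "ft_torque": the same for the moment, N m; "finger_gap": finger opening in m.
Only numpy, scipy, OpenCV 4.12 (cv2) and the standard library are available. Lean on these libraries where they do the work, as an engineer would, in place of code of your own. Each camera call takes 0.05 s, during which the arm holds its last target.

## Working session

There is one attempt and no reset: what is moved stays moved. The work goes in short steps, Python scripts to look and compute and a tool call to move; the robot and the scene stay as the last step left them, time stands still between calls to the robot, and variables do not carry over. Pictures are saved under pics/ and viewed, and the job is handed in when it is done.

Besides the shell and the picture viewer there is one more tool, called after "Request:" in YAML: its name, and indented under it one key for each argument. drive_tool: Moves the arm, as the interface text tells. Its arguments: {"type":"object","properties":{"plan":{"type":"string"},"grip_force":{"type":"number"}},"required":["plan"]}

```bash
mkdir -p pics; python3 - <<'E'
from workcell import monitor,cams,job,env
import cv2,numpy as np
print(monitor.get_state(), env.finger_overhang)
for n in("top","scene"):
    p,d=cams.read_camera(n);cv2.imwrite(f"pics/{n}0.png",p[:,:,::-1]);np.savez(f"pics/{n}0.npz",p=p,d=d)
    print(n,cams.calibration(n))
E
```

```text
{'clock': 0.0, 'joint_pos': array([-1.44056916e+00,  3.13998969e-01,  4.49639535e-02,  1.30361066e+00,
        1.01260384e-05,  1.43121035e+00]), 'qvel': array([0.00192632, 0.00101644, 0.00045584, 0.00075774, 0.00162767,
       0.0017798 ]), 'tau': array([-6.22047501e-04, -4.80627930e+01,  2.98532814e+01,  1.91851758e-02,
       -1.88406370e-04,  1.07788236e-05]), 'tcp_pos': array([ 0.153205  , -0.55371358,  0.25240352]), 'orientation': array([ 0.56317259, -0.56223856,  0.42866553, -0.42775028]), 'wrist_force': array([ 0.24846931,  0.12208749, -0.2015709 ]), 'ft_torque': array([ 0.01723324, -0.03026033,  0.00771494]), 'finger_gap': 0.0853367314627666} 0.022
top {'fx': 439.7259572142454, 'fy': 439.7259572142454, 'cx': 320.0481140534927, 'cy': 198.85731345214535, 'D': array([0.03007231, 0.        , 0.        , 0.        , 0.        ]), 'R': array([[-0.02244741, -0.99972929,  0.00611983],
       [-0.99754508,  0.02199138, -0.0664846 ],
       [ 0.06633201, -0.00759721, -0.99776868]]), 't': array([-0.03108993,  0.53144121,  1.2154907 ])}
scene {'fx': 518.982986962477, 'fy': 518.982986962477, 'cx': 321.6651749720936, 'cy': 198.31150436044317, 'D': array([-0.14024211,  0.        ,  0.        ,  0.        ,  0.        ]), 'R': array([[ 0.57150743,  0.82054528, -0.00920392],
       [ 0.70403815, -0.4960608 , -0.50818693],
       [-0.42155609,  0.28395269, -0.86119761]]), 't': array([-0.26644061, -0.31166722,  1.45279129])}
```

View pics/top0.png

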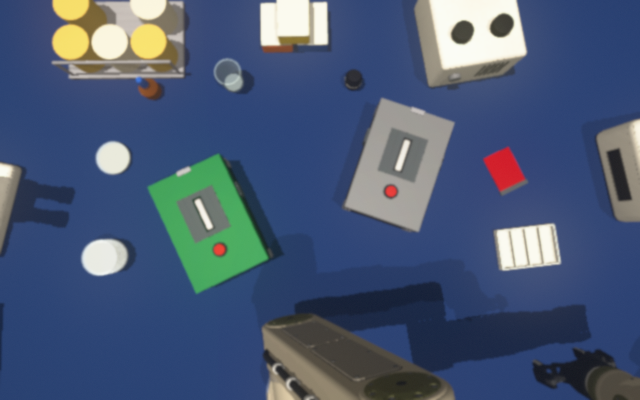

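View pics/scene0.png

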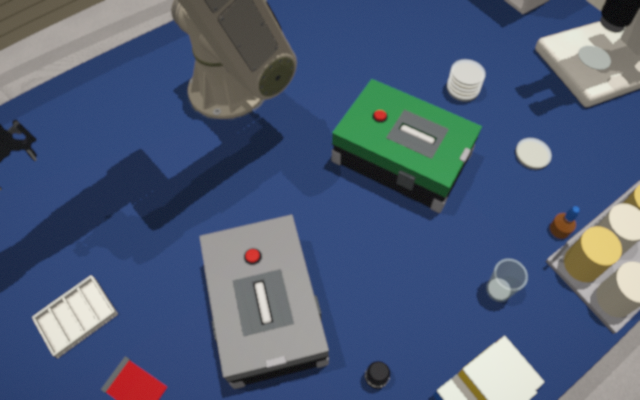

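Top view: the green case is at about (210,225), with its red button at (220,250) and its bar at (204,214). The grey twin is at (400,165). In the scene view the green button is at (380,116) and the bar at (417,134).

```bash
cat > h.py <<'E'
from workcell import monitor,cams,job,env
import cv2,numpy as np
from scipy.spatial.transform import Rotation as Ro
def ray(n,uv,z):
    c=cams.calibration(n);K=np.array([[c['fx'],0,c['cx']],[0,c['fy'],c['cy']],[0,0,1]])
    q=cv2.undistortPoints(np.array(uv,float).reshape(-1,1,2),K,c['D']).reshape(-1,2)
    R,t=c['R'],c['t'];o=-R.T@t
    d=np.c_[q,np.ones(len(q))]@R
    return o+d*((z-o[2])/d[:,2])[:,None]
def rot():
    s=monitor.get_state();q=s['orientation'];return Ro.from_quat(np.r_[q[1:],q[0]]),s
def comp(mask,near):
    n,l,st,ce=cv2.connectedComponentsWithStats(mask.astype(np.uint8))
    i=1+np.argmin(np.hypot(*(ce[1:]-near).T)+1000*(st[1:,4]<20));
    return l==i
def shift(target,zdir_yaw=None):
    R,s=rot();return R.inv().apply(np.array(target)-s['tcp_pos'])*1000
E
python3 - <<'E'
from h import *
for n,b,h in(("top",(220,250),(204,214)),("scene",(380,116),(417,134))):
    f=np.load(f"pics/{n}0.npz");p=f['p'].astype(int);d=f['d']
    r,g,bl=p[...,0],p[...,1],p[...,2]
    m=comp((r>130)&(g<90)&(bl<90),b)
    v,u=np.nonzero(m);print(n,'btn px',u.mean(),v.mean(),m.sum(),ray(n,[(u.mean(),v.mean())],.126), d[m].mean())
    m=comp((p.min(2)>160),h)
    v,u=np.nonzero(m);P=ray(n,np.c_[u,v],.120)[:,:2]
    (c,sz,a)=cv2.minAreaRect(P.astype(np.float32));w,V=np.linalg.eigh(np.cov(P.T))
    print('bar px',u.mean(),v.mean(),m.sum(),P.mean(0),c,sz,V[:,1],np.degrees(np.arctan2(V[1,1],V[0,1])))
    # depth based
    c_=cams.calibration(n)
    for (uu,vv) in(b,h):
        print('z by depth',[ (lambda dd:(c_['R'].T@(np.array([(uu-c_['cx'])/c_['fx'],(vv-c_['cy'])/c_['fy'],1])*dd-c_['t'])))(d[vv,uu])])
R,s=rot();print(R.as_matrix())
E
```

```text
top btn px 218.9724770642202 249.26605504587155 109 [[0.40127096 0.21646262 0.126     ]] 1.1123189
bar px 203.23157894736843 213.67368421052632 190 [0.49247903 0.25727956] (0.4926023483276367, 0.25737911462783813) (0.08170495182275772, 0.015140374191105366) [-0.90941687 -0.41588576] -155.4248906748329
z by depth [array([0.39917536, 0.21411578, 0.12720511])]
z by depth [array([0.49153336, 0.25612236, 0.11934133])]
scene btn px 379.69767441860466 114.88372093023256 86 [[0.40179262 0.21565279 0.126     ]] 1.2322112
bar px 417.26553672316385 133.73446327683615 177 [0.49384777 0.25648362] (0.49340006709098816, 0.25632748007774353) (0.08135344833135605, 0.015375403687357903) [-0.9087243  -0.41739688] -155.3296496380083
z by depth [array([0.40830481, 0.20998738, 0.13059022])]
z by depth [array([0.49512341, 0.25232323, 0.1216323 ])]
[[ 2.66541531e-01 -2.25119979e-04  9.63823408e-01]
 [-9.63822035e-01  1.64157547e-03  2.66541535e-01]
 [-1.64219269e-03 -9.99998627e-01  2.20572444e-04]]
```

Request:
drive_tool:
  plan: "-1 -26 0 46 0 0 0;-1 -26 0 46 0 0 0;-1 -26 0 46 0 0 0;-1 -26 0 46 0 0 0;-1 -26 0 46 0 0 0;-1 -26 0 46 0 0 0;-1 -26 0 46 0 0 0;-1 -26 0 46 0 10 0"
  grip_force: 40

```text
clock: 1.1
tcp_pos: [0.4576, -0.2499, 0.2492]
orientation: [0.522, -0.52, 0.48, -0.476]
wrist_force: [0.6, -0.1, 0.7]
finger_gap: 0.0001
```

```bash
python3 - <<'E'
from h import *
R,s=rot();print(s['joint_pos'],s['tcp_pos'],s['finger_gap']);print(R.as_matrix().round(3));print(shift([.4015,.216,.2]))
E
```

```text
[-0.65565024  0.21461123 -0.09515455  1.26646061  0.00317051  2.39978785] [ 0.45761405 -0.24993793  0.24923635] 8.800407017928085e-05
[[ 0.086 -0.002  0.996]
 [-0.996  0.006  0.086]
 [-0.006 -1.    -0.002]]
[-468.73386691   52.08188596  -15.72263766]
```

Request:
drive_tool:
  plan: "-1 -50 0 -2 0 -10 0;-1 -49 0 7 0 -10 0;-1 -47 0 15 0 -10 0;-1 -44 0 23 0 -10 0;-1 -39 0 31 0 -10 0;-1 -33 0 37 0 -10 0;-1 -26 0 42 0 -10 0;-1 -19 0 46 0 -10 0"

```text
clock: 2.1
tcp_pos: [0.401, 0.1556, 0.2489]
orientation: [0.71, -0.704, 0.018, -0.014]
wrist_force: [1.8, -0.5, -0.1]
finger_gap: -0.0001
```

Request:
drive_tool:
  plan: "-1 0 0 0 0 -10 0;-1 0 0 0 0 -10 0;-1 0 0 0 0 -10 0;-1 0 0 0 0 -10 0;-1 0 0 0 0 -10 0;-1 0 0 0 0 -10 0;-1 0 0 0 0 -10 0;-1 0 0 0 0 -10 0"

```text
clock: 3.1
tcp_pos: [0.3967, 0.1598, 0.246]
orientation: [0.544, -0.534, -0.456, 0.46]
wrist_force: [0.0, -0.0, 0.5]
finger_gap: 0.0001
```

```bash
cat > st.py <<'E'
from h import *
import sys
R,s=rot();M=R.as_matrix();print(s['clock'],s['joint_pos'].round(3),s['tcp_pos'].round(4),s['finger_gap'],s['wrist_force'].round(2));print(M.round(3));print('yaw',np.degrees(np.arctan2(M[1,0],M[0,0])))
# level+yaw correction rotvec (tool axes) to target yaw
y=np.radians(114.6); T=np.array([[np.cos(y),0,-np.sin(y)],[np.sin(y),0,np.cos(y)],[0,-1,0]])
print('rotvec',np.degrees((R.inv()*Ro.from_matrix(T)).as_rotvec()).round(2))
print('to btn z.16',shift([.4015,.216,.16]).round(1),'to handle',shift([.4932,.2566,.16]).round(1))
E
python3 st.py
```

```text
3.1 [ 0.189  0.039 -0.307  1.236  0.009  0.351] [0.3967 0.1598 0.246 ] 0.00010043623028917912 [ 0.04 -0.02  0.54]
[[ 0.161 -0.012 -0.987]
 [ 0.987  0.007  0.161]
 [ 0.005 -1.     0.013]]
yaw 80.70734965136944
rotvec [ -0.66 -33.89   0.51]
to btn z.16 [55.8 86.4  3.2] to handle [110.6  85.5 -80.8]
```

Request:
drive_tool:
  plan: "-1 0 0 0 -0.3 -8.5 0.2;-1 0 0 0 -0.2 -8.5 0.2;-1 0 0 0 -0.2 -8.5 0;-1 0 0 0 0 -8.5 0;-1 0 0 0 0 0 0"

```text
clock: 3.72
tcp_pos: [0.395, 0.1595, 0.2442]
orientation: [0.377, -0.374, -0.598, 0.6]
wrist_force: [0.1, -0.7, -0.3]
finger_gap: 0.0
```

```bash
python3 st.py
```

```text
3.725 [ 0.195  0.032 -0.319  1.224  0.    -0.256] [0.395  0.1595 0.2442] 4.3099757600262745e-05 [ 0.05 -0.72 -0.35]
[[-0.435 -0.004 -0.9  ]
 [ 0.9   -0.    -0.435]
 [ 0.002 -1.     0.004]]
yaw 115.80760589456061
rotvec [-0.23  1.21  0.09]
to btn z.16 [ 47.9  84.2 -30.7] to handle [  44.5   83.8 -131. ]
```

Request:
drive_tool:
  plan: "-1 24 0 -15 0 1.2 0;-1 24 0 -15 0 0 0;-1 0 30 0 -0.2 0 0;-1 0 30 0 0 0 0;-1 0 22 0 0 0 0;-1 0 0 0 0 0 0"

```text
clock: 4.47
tcp_pos: [0.4017, 0.2175, 0.1595]
orientation: [0.388, -0.387, -0.591, 0.591]
wrist_force: [-0.6, -0.4, 0.9]
finger_gap: -0.0002
```

```bash
python3 st.py;python3 - <<'E'
from h import *
for n,b in(("top",(220,250)),("scene",(380,116))):
    p,d=cams.read_camera(n);u,v=b;c=p[max(0,v-70):v+70,u-90:u+90,::-1];cv2.imwrite(f"pics/{n}1.png",cv2.resize(c,None,fx=3,fy=3))
E
```

```text
4.475 [ 3.190e-01  1.410e-01 -4.140e-01  1.017e+00  1.000e-03 -9.000e-02] [0.4017 0.2175 0.1595] -0.00021370166092792074 [-0.58 -0.4   0.92]
[[-0.399 -0.001 -0.917]
 [ 0.917  0.001 -0.399]
 [ 0.001 -1.     0.001]]
yaw 113.48479391874446
rotvec [-0.06 -1.12  0.08]
to btn z.16 [-1.3 -0.5  0.8] to handle [ -0.6  -0.6 -99.5]
```

View pics/scene1.png

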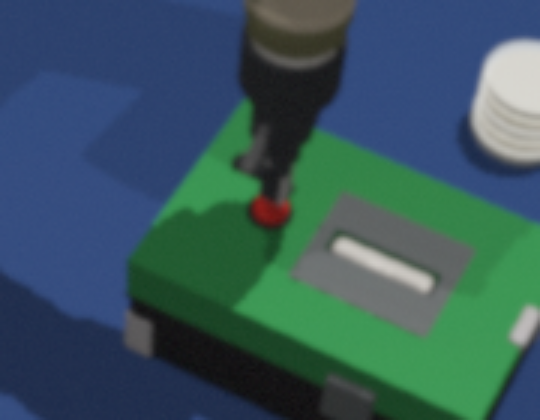

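The crop shows the shut fingertips right over the red button at (270,205), with the bar still flush. I'll press now.

Request:
drive_tool:
  plan: "-1 -1 5 0.5 0 0 0;-1 0 3 0 0 0 0;-1 0 2 0 0 0 0;-1 0 2 0 0 0 0"

```text
clock: 5.08
tcp_pos: [0.4051, 0.2172, 0.1514]
orientation: [-0.387, 0.389, 0.593, -0.589]
wrist_force: [0.1, 0.2, 0.0]
finger_gap: 0.0002
```

```bash
python3 st.py | head -1
```

```text
5.075 [ 0.316  0.146 -0.429  0.988  0.001 -0.092] [0.4051 0.2172 0.1514] 0.00020596395457516187 [0.11 0.16 0.  ]
```

Request:
drive_tool:
  plan: "-1 0 2 3 0 0 0;-1 0 3 0 0 0 0;-1 0 2 0 0 0 0"

```text
clock: 5.45
tcp_pos: [0.4028, 0.2162, 0.1445]
orientation: [-0.386, 0.39, 0.594, -0.588]
wrist_force: [-1.7, -0.1, 1.1]
finger_gap: 0.0003
```

```bash
python3 st.py | head -1
```

```text
5.45 [ 0.316  0.146 -0.447  0.968  0.001 -0.093] [0.4028 0.2162 0.1445] 0.0003478500858140283 [-1.67 -0.14  1.14]
```

Request:
drive_tool:
  plan: "-1 0 -15 0 0 0 0;-1 0 -25 0 0 0 0;-1 0 -25 0 0 0 0"

```text
clock: 5.82
tcp_pos: [0.4002, 0.2153, 0.2106]
orientation: [-0.388, 0.388, 0.592, -0.59]
wrist_force: [0.8, -0.1, -0.4]
finger_gap: -0.0002
```

```bash
python3 st.py;python3 - <<'E'
from h import *
for n,b in(("top",(220,250)),("scene",(400,116))):
    p,d=cams.read_camera(n);np.savez(f"pics/{n}2.npz",p=p,d=d);u,v=b;c=p[max(0,v-70):v+70,u-90:u+90,::-1];cv2.imwrite(f"pics/{n}2.png",cv2.resize(c,None,fx=3,fy=3))
E
```

```text
5.825 [ 3.160e-01  9.700e-02 -3.320e-01  1.138e+00  1.000e-03 -9.300e-02] [0.4002 0.2153 0.2106] -0.00016538330532495763 [ 0.79 -0.12 -0.37]
[[-0.398  0.003 -0.918]
 [ 0.918  0.002 -0.398]
 [ 0.001 -1.    -0.004]]
yaw 113.4245753377502
rotvec [ 0.2  -1.18  0.05]
to btn z.16 [ 0.1 50.6 -1.3] to handle [   0.9   50.9 -101.6]
```

View pics/scene2.png

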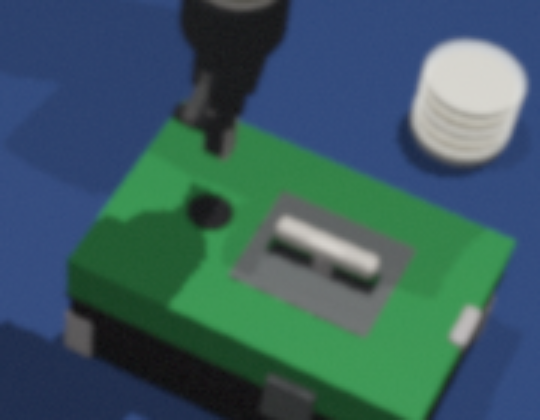

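View pics/top2.png

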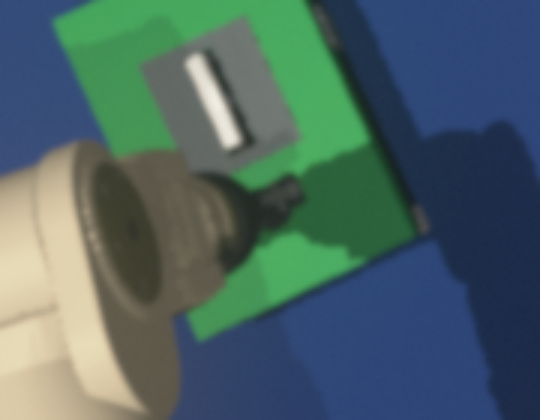

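The pop worked: the bar stands above its pocket at about (325,245) in the scene crop, and the button has sunk at (210,210). Next I'll refine the bar position and move over it.

```bash
python3 - <<'E'
from h import *
for n,h in(("top",(203,212)),("scene",(417,127))):
    p=np.load(f"pics/{n}2.npz")['p'].astype(int)
    m=comp((p.min(2)>150),h);v,u=np.nonzero(m);P=ray(n,np.c_[u,v],.146)[:,:2]
    c,sz,a=cv2.minAreaRect(P.astype(np.float32));w,V=np.linalg.eigh(np.cov(P.T))
    print(u.mean(),v.mean(),P.mean(0),c,sz,np.degrees(np.arctan2(V[1,1],V[0,1])))
E
```

```text
200.47761194029852 213.28358208955223 [0.49260368 0.25740925] (0.4933277368545532, 0.2574428617954254) (0.08210678398609161, 0.01579155959188938) -155.49261675273004
419.16230366492147 126.8848167539267 [0.49426898 0.25694625] (0.49401533603668213, 0.25657033920288086) (0.08157877624034882, 0.01665201410651207) -155.78093680660714
```

Request:
drive_tool:
  plan: "0.2 0 0 -50 0 -0.6 0;0.2 0 0 -50 0 -0.6 0;0.2 0 0 0 0 0 0"
  grip_force: 20

```text
clock: 6.3
tcp_pos: [0.4945, 0.2567, 0.213]
orientation: [-0.38, 0.383, 0.598, -0.593]
wrist_force: [-0.7, -0.4, -0.4]
finger_gap: 0.0513
```

```bash
python3 st.py
```

```text
6.3 [ 3.340e-01  2.870e-01 -8.900e-02  1.186e+00  1.000e-03 -9.600e-02] [0.4945 0.2567 0.213 ] 0.05130072769003385 [-0.66 -0.43 -0.37]
[[-0.417  0.007 -0.909]
 [ 0.909  0.004 -0.417]
 [ 0.    -1.    -0.008]]
yaw 114.66064426154581
rotvec [0.46 0.06 0.01]
to btn z.16 [  1.8  52.1 102. ] to handle [ 0.4 52.9  1.7]
```

Request:
drive_tool:
  plan: "0.2 0 30 1 0.4 0 0;0.2 0 22 0 0 0 0;0.2 0 10 0 0 0 0;0.2 0 0 0 0 0 0"

```text
clock: 6.8
tcp_pos: [0.4912, 0.2555, 0.1488]
orientation: [0.382, -0.381, -0.595, 0.596]
wrist_force: [-0.3, -0.8, 1.2]
finger_gap: 0.0513
```

```bash
python3 st.py
```

```text
6.8 [ 0.335  0.327 -0.197  1.05   0.    -0.096] [0.4912 0.2555 0.1488] 0.051296451077245356 [-0.27 -0.77  1.2 ]
[[-0.417 -0.003 -0.909]
 [ 0.909 -0.001 -0.417]
 [ 0.    -1.     0.003]]
yaw 114.66315111008082
rotvec [-0.15  0.06  0.03]
to btn z.16 [  1.5 -11.   98.1] to handle [  0.2 -11.2  -2.2]
```

Request:
drive_tool:
  plan: "0.2 0 1 -2.5 0 0 0;-0.3 0 0 0 0 0 0;-0.8 0 0 0 0 0 0;-0.8 0 0 0 0 0 0;-0.8 0 0 0 0 0 0"
  grip_force: 20

```text
clock: 7.42
tcp_pos: [0.4942, 0.2574, 0.1502]
orientation: [-0.382, 0.381, 0.596, -0.595]
wrist_force: [-0.6, 0.1, -1.2]
finger_gap: 0.0154
```

```bash
python3 st.py
```

```text
7.425 [ 3.350e-01  3.300e-01 -1.890e-01  1.051e+00  1.000e-03 -9.500e-02] [0.4942 0.2574 0.1502] 0.015360946387183529 [-0.63  0.08 -1.24]
[[-0.417  0.    -0.909]
 [ 0.909  0.002 -0.417]
 [ 0.001 -1.    -0.001]]
yaw 114.67617359008702
rotvec [0.06 0.08 0.08]
to btn z.16 [  1.1  -9.9 101.6] to handle [-0.3 -9.8  1.3]
```

Request:
drive_tool:
  plan: "-0.8 0 0 0 0 7 0;-0.8 0 0 0 0 7 0;-0.8 0 0 0 0 7 0;-0.8 0 0 0 0 7 0"

```text
clock: 7.92
tcp_pos: [0.4943, 0.2569, 0.1502]
orientation: [-0.518, 0.518, 0.482, -0.481]
wrist_force: [0.1, 1.0, -1.5]
finger_gap: 0.0154
```

```bash
python3 st.py
```

```text
7.925 [ 0.335  0.33  -0.189  1.051  0.     0.408] [0.4943 0.2569 0.1502] 0.01544977246872611 [ 0.11  1.02 -1.46]
[[ 0.073  0.    -0.997]
 [ 0.997  0.     0.073]
 [ 0.    -1.    -0.   ]]
yaw 85.81992445353013
rotvec [ 3.000e-02 -2.878e+01  1.000e-02]
to btn z.16 [-47.6  -9.9  89.6] to handle [-0.4 -9.8  1.1]
```

Request:
drive_tool:
  plan: "-0.8 0 0 0 0 7 0;-0.8 0 0 0 0 7 0;-0.8 0 0 0 0 7 0;-0.8 0 0 0 0 7 0;-0.8 0 0 0 0 7 0;-0.8 0 0 0 0 7 0;-0.8 0 0 0 0 7 0;-0.8 0 0 0 0 5 0"

```text
clock: 8.93
tcp_pos: [0.4939, 0.2561, 0.1502]
orientation: [-0.682, 0.683, 0.183, -0.184]
wrist_force: [-0.6, 0.3, -0.2]
finger_gap: 0.0156
```

```bash
python3 st.py; python3 -c "
from h import *
print(monitor.get_state()['ft_torque'])"
```

```text
8.925 [ 3.350e-01  3.300e-01 -1.890e-01  1.053e+00 -1.000e-03  1.382e+00] [0.4939 0.2561 0.1502] 0.015621511712331304 [-0.55  0.3  -0.24]
[[ 0.866 -0.    -0.5  ]
 [ 0.5   -0.002  0.866]
 [-0.001 -1.    -0.001]]
yaw 30.031771228571156
rotvec [  0.   -84.57  -0.11]
to btn z.16 [-100.1   -9.7   11.5] to handle [-0.4 -9.8  0.7]
[0.11645864 0.07373172 0.019492  ]
```

Turned about 84.6°. I'll nudge it 2° more to the stop, then open and lift off.

Request:
drive_tool:
  plan: "-0.8 0 0 0 0 2 0;-0.5 0 0 0 0 0 0;0 0 0 0 0 0 0;0.2 0 0 0 0 0 0;0.2 0 0 0 0 0 0"

```text
clock: 9.55
tcp_pos: [0.4944, 0.2558, 0.1507]
orientation: [-0.685, 0.687, 0.171, -0.171]
wrist_force: [0.3, -0.0, 0.1]
finger_gap: 0.0511
```

Request:
drive_tool:
  plan: "0.2 0 -20 0 0 0 0;0.2 0 -30 0 0 0 0;0.2 0 -40 0 0 0 0;0.2 0 0 50 0 0 0;0.2 -40 0 0 0 0 0;0.2 -40 0 0 0 0 0;0.2 -40 0 0 0 0 0;0.2 0 0 0 0 0 0"

```text
clock: 10.55
tcp_pos: [0.3618, 0.2438, 0.2427]
orientation: [-0.685, 0.687, 0.172, -0.171]
wrist_force: [-0.0, -0.4, -0.0]
finger_gap: 0.0513
```

```bash
python3 st.py;python3 - <<'E'
from h import *
for n,b,h in(("top",(220,220),(200,213)),("scene",(400,116),(419,127))):
    p,d=cams.read_camera(n);u,v=b
    cv2.imwrite(f"pics/{n}3.png",p[...,::-1])
    c=p[max(0,v-70):v+70,u-90:u+90,::-1];cv2.imwrite(f"pics/{n}3c.png",cv2.resize(c,None,fx=3,fy=3))
    m=comp((p.min(2)>150),h);v,u=np.nonzero(m);P=ray(n,np.c_[u,v],.146)[:,:2]
    c,sz,a=cv2.minAreaRect(P.astype(np.float32));w,V=np.linalg.eigh(np.cov(P.T))
    print(u.mean(),v.mean(),P.mean(0),sz,np.degrees(np.arctan2(V[1,1],V[0,1])))
E
```

```text
10.55 [ 0.41   0.049 -0.304  1.217 -0.002  1.491] [0.3618 0.2438 0.2427] 0.05128803618872427 [-0.02 -0.37 -0.02]
[[ 0.882  0.001 -0.471]
 [ 0.471 -0.002  0.882]
 [-0.    -1.    -0.002]]
yaw 28.07183637559519
rotvec [  0.09 -86.53  -0.1 ]
to btn z.16 [ 21.9  82.8 -43. ] to handle [121.9  82.8 -50.4]
200.29090909090908 213.37727272727273 [0.49237057 0.25783965] (0.016927732154726982, 0.0828598365187645) 118.49523045445406
418.6811594202899 126.8695652173913 [0.49357584 0.2562891 ] (0.016883105039596558, 0.08444830030202866) 118.97679520050383
```

View pics/scene3.png

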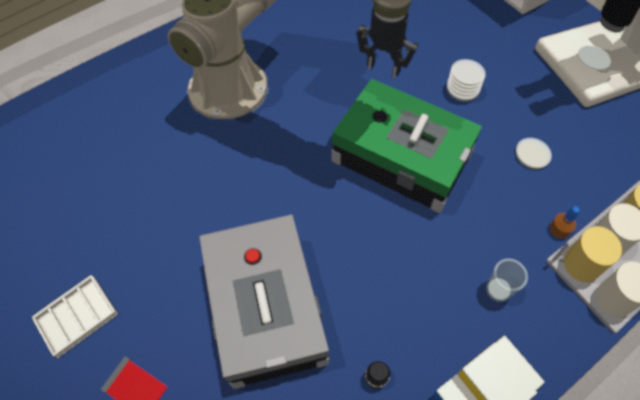

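View pics/top3c.png

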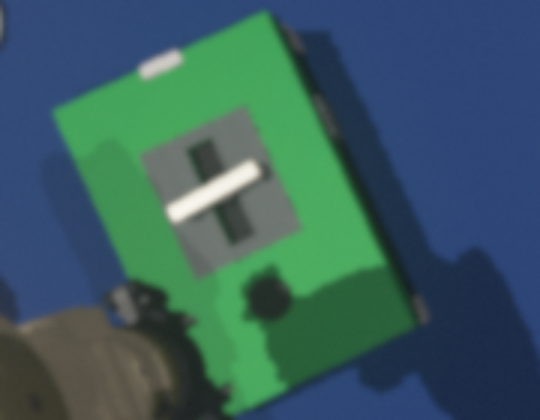

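The bar stands out of the lid across its empty pocket (scene (419,127), top crop (215,190)), and the gripper is clear. The grey case is unchanged, with its button still up at (252,256). The bar direction is now about 118.7°, down from 204.4°, so it has turned about 86° clockwise.

```bash
python3 -c "
from workcell import job
print(job.hand_in())"
```

```text
the job is handed in; nothing more can be done
None
```

I pressed the green case's red button with the shut fingertips and the T-handle popped out. I then pinched the bar, turned it clockwise to its stop, let go, backed away and handed in after about 10.7 s of the 40 s allowed.

- **Turn:** both cameras put the bar about 86° clockwise of where it started. The tool itself turned about 86.5°.
- **Pop:** the bar is still out, standing across its empty pocket with the button still in.
- **Grey case:** it was never touched. Its button is still up and its handle still sunk.
- **Contact:** the gripper is clear of everything, and the wrist force read about 0 N at the end. No reading I took passed about 2 N.

No check failed or disagreed. The hand-in gave no verdict, so the result rests on these checks.

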